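Find and press the concealed catch of a stockroom parts case

ROBOT

A 6-joint arm with a two-finger parallel gripper is mounted at the origin on the work surface. World frame = base frame: x ahead of the robot, y to its left, z up, the work surface at z = 0. Lengths are in m, angles in rad, forces in N, time in s.
With the tool pointing down it reaches from about 0.375 to 0.975 m from the base axis. Payload 3.8 kg.
Tool frame: the origin (TCP) lies at the very end of the fingers, on their centre line; the grasp point (between the pads) lies 19 mm behind it; z points along the fingers, y is the direction in which the jaws open and shut (so a half turn about z gives the same grasp; the last joint's range is limited). The gripper opens to 85 mm and grips with 20 to 120 N. Pads are 22 mm wide; open, the fingers measure 114 mm over their backs; the gripper's body (76 mm by 85 mm) begins 54 mm behind the grasp point. The pads swing forward as they close: fully open they stand 13 mm farther back than shut.
Start: joints at [-1.372, 0.264, 1.604, -0, 1.274, -0.037], TCP at [0.158, -0.656, 0.231] pointing down, gripper open.
Joint ranges: [-2.63, 2.63], [-0.94, 2.18], [0.31, 2.57], [-1.31, 4.45], [0, 2.66], [-2.55, 2.55]. Speed limits (rad/s): [2.57, 2.57, 3.14, 3.14, 3.14, 3.14].

INTERFACE

Orientations are given as a rotation vector (axis times angle).
In Python, from workcell import bot, read_camera, finish_job gives the robot as it stands. The module is installed in compiled form; this text tells all that it offers.
- The arm moves only by the tool servo_tool, never from a script. Its argument "targets" is text: rows parted by semicolons, each of 7 numbers parted by spaces: the turn, a rotation vector about the tool's x, y, z in rad, then the shift along the tool's x, y, z in mm, then the finger opening in mm, from 0 to 85.4. In form: wx wy wz x y z gripper; .... A call has 1 to 8 rows; each row shifts and turns the pose as measured when the row begins, along the tool's axes as they then stand; what a row does not reach is not made up. A row lasts 1/12 s, in which the tool goes at most 41.7 mm and 7.16 degrees, less where a joint would pass 70% of its speed; a pose out of reach is approached as far as the arm can. A call is refused whole if a number of a shift passes 41.7 or a number of a turn 0.125, either way. A call with a gripper value outside its range is refused whole. The fingers move at their own pace and stop on an object; "newtons" is the grip in N (left out, the last holds). Time passes only in rows, so rows that do not move let the fingers close. It gives the time, the measured TCP pose, the force and the opening at its end, in the units of the state.
- bot.read_state(): the state, without advancing time (a new reading comes with each control period).
- read_camera(name): name is "scene" or "side" or "wrist"; returns a dict with "image" (384x512x3 uint8, red, green, blue), "mtx" (3x3 intrinsics, pixels), "k1" (the pictures are not rectified: a ray, as slopes to the right and down, at radius r is drawn at 1 + k1 r^2 times it, then the intrinsics apply), "eye" and "orientation" of the camera in the world; the wrist camera has in their place "T_tool_cam" (4x4, takes a point from camera to tool coordinates, whose origin is the TCP and whose axes are the flange's). Camera axes: x right, y up, looking along -z (the intrinsics and any distortion apply to the point x, -y, -z); pixel columns grow to the right and rows downward; lengths in m; the calibration is good to about 2 mm. A picture is of the moment at which its call begins: read the wrist's pose just before it. There is no depth.
- finish_job(): hands the job in, once; it reports no verdict.
The state is a dict: "time": time; "q": joint angles; "joint_vel": joint speeds; "joint_torque": joint torques, N m; "tool_pos": TCP position; "tcp_rot": TCP orientation; "wrist_force": force on the tool from outside, world axes, zero at the start; "torque": the same for the moment, N m; "width": opening from 0.0 (shut) to 1.0 (fully open).
Only numpy, scipy, OpenCV 4.12 (cv2) and the standard library are available. Lean on these libraries where they do the work, as an engineer would, in place of code of your own. Each camera call takes 0.05 s, during which the arm holds its last target.

TASK

The blue parts case on the bench is shut by a concealed catch: a push plate of nearly the same grey, let in almost flush somewhere along the flat panel on its top. Feel across the panel with the fingertips, find the plate and press it in so that the cover springs up by itself, then let go of the plate. Do not lean hard on the case, do not lift the cover by hand, and leave the knob, the jar and the carton where they stand.

Things in the scene. Friction and masses are not known exactly. Their poses are not given: they have to be found in the camera images.
- panel (a point): Middle of the flat, rigid grey panel on top of the fixed blue case, at its upper surface, 110 mm above the bench. x: across the panel, towards the cover; y: along it; z up. Panel 90 mm (x) by 370 mm (y, the whole case). The hidden catch plate is centred on its line x = 0, its middle anywhere from y = -50 to +50 mm: a rectangle in an opening 50 mm (x) by 64 mm (y), its face 3 mm below the panel.
- catch (a joint): Travel of the catch plate in m: 0 at rest (face 3 mm below the panel), 0.007 pressed fully in. It gives straight down on a spring (3 N to start, 10 N at the bottom) and springs back when let go; the cover is released at about 0.005. The whole fingertip must enter the opening. The plate is a slightly different grey from the panel.
- cover (a joint): Angle of the blue cover in rad: 0 shut, flush with the panel. 144 mm (x) by 368 mm (y), its near edge 46 mm beyond the panel's middle line, hinged at its far edge. Once released, the near edge springs up to about 0.4 rad (55 mm high) and stays; it does not reach over the panel.
- knob: Brass drawer knob, 36 mm wide and 36 mm high, standing loose on the left (+y) end of the panel about 150 mm from its middle. Origin: centre of its underside. To be left alone.
- jar: Jar with a red cap, 60 mm wide, 85 mm high, loose on the bench beside one end of the case. Origin: centre of its underside. To be left alone.
- carton: Small cardboard carton, 60 x 80 x 70 mm high, loose on the bench beside the other end of the case. Origin: centre of its underside. To be left alone.

How it is judged:
On the way:
1. the catch plate is pressed in (more than 4 mm) (value of joint catch above 0.004 m).
At the end, for the whole second after the job is handed in: The cover stands sprung open and at rest (0.25 to 0.6 rad), the catch plate is let go and back within 1.5 mm of rest, and knob, jar and carton are within 20 mm of where they stood (value of joint cover between 0.25 and 0.6 rad and velocity of joint cover below 0.1 rad/s and value of joint catch below 0.0015 m and distance of each of knob, jar, carton from where it was at the start of the episode below 0.02 m); the robot touches nothing.
It fails at once if the fingers press on anything with more than 60 N (contact force between the fingers and anything else above 60 N).
It fails at once if the cover is lifted by hand beyond where its spring leaves it (0.6 rad) (value of joint cover above 0.6 rad).
It fails at once if the knob, the jar or the carton is moved or lifted by more than 20 mm (distance of any of knob, jar, carton from where it was at the start of the episode above 0.02 m).
It also fails if it takes over 58 s, if anything falls off the work surface, if the arm or the gripper's body presses on something with over 40 N, if the wrist force passes 120 N, or if a joint passes its speed limit or range.

## Working session

There is one attempt and no reset: what is moved stays moved. The work goes in short steps, Python scripts to look and compute and a tool call to move; the robot and the scene stay as the last step left them, time stands still between calls to the robot, and variables do not carry over. Pictures are saved under pics/ and viewed, and the job is handed in when it is done.

Besides the shell and the picture viewer there is one more tool, called after "Request:" by a JSON object that holds its "op" and its "data". servo_tool: Moves the arm, as the interface text tells. Its arguments: {"type":"object","properties":{"targets":{"type":"string"},"newtons":{"type":"number"}},"required":["targets"]}

```bash
mkdir -p pics
python3 - <<'E'
from workcell import bot, read_camera
import cv2,pickle
s=bot.read_state();print(s)
d={}
for n in ["scene","side","wrist"]:
    c=read_camera(n);d[n]=c
    cv2.imwrite(f"pics/{n}0.png",c["image"][:,:,::-1])
    print(n,{k:v for k,v in c.items() if k!="image"})
d['state']=s
pickle.dump(d,open("d0.pkl","wb"))
E
```

```text
{'time': 0.0, 'q': array([-1.37192427e+00,  2.64776427e-01,  1.60538595e+00,  5.08581817e-06,
        1.27368282e+00, -3.69014813e-02]), 'joint_vel': array([ 1.66256832e-03, -4.44233206e-04,  3.30493550e-04, -2.21143379e-06,
       -2.31548858e-03,  2.65219848e-04]), 'joint_torque': array([-4.23477431e-04, -5.15107834e+01, -3.67316115e+01, -7.56588383e-05,
        1.29364451e-02, -2.58335041e-05]), 'tool_pos': array([ 0.15753101, -0.65560806,  0.22993988]), 'tcp_rot': array([-3.11755841e+00, -3.69228555e-01,  2.78425640e-04]), 'wrist_force': array([ 0.04468555,  0.70218654, -0.22056789]), 'torque': array([-0.02470569,  0.05119817, -0.01451332]), 'width': 0.9997013336768736}
scene {'mtx': array([[480.57885493,   0.        , 256.01538012],
       [  0.        , 480.57885493, 182.13938538],
       [  0.        ,   0.        ,   1.        ]]), 'k1': -0.17249411235386047, 'eye': array([1.3511399 , 0.04675092, 1.31405809]), 'orientation': array([0.44335996, 0.43449591, 1.53815638])}
side {'mtx': array([[421.19979546,   0.        , 248.39039332],
       [  0.        , 421.19979546, 192.26646023],
       [  0.        ,   0.        ,   1.        ]]), 'k1': -0.05929248461658351, 'eye': array([ 0.47894257, -0.6759436 ,  0.68053496]), 'orientation': array([ 0.88153928, -0.09312786, -0.14240662])}
wrist {'mtx': array([[294.59997144,   0.        , 251.87653746],
       [  0.        , 294.59997144, 195.23905746],
       [  0.        ,   0.        ,   1.        ]]), 'k1': -0.06818416617628516, 'T_tool_cam': array([[-1.04793534e-03,  9.48012443e-01,  3.18231534e-01,
         8.27943782e-02],
       [ 9.99999295e-01,  8.15889614e-04,  8.62457243e-04,
         1.34209263e-03],
       [ 5.57978394e-04,  3.18232214e-01, -9.48012630e-01,
        -1.41965711e-01],
       [ 0.00000000e+00,  0.00000000e+00,  0.00000000e+00,
         1.00000000e+00]])}
```

View pics/scene0.png

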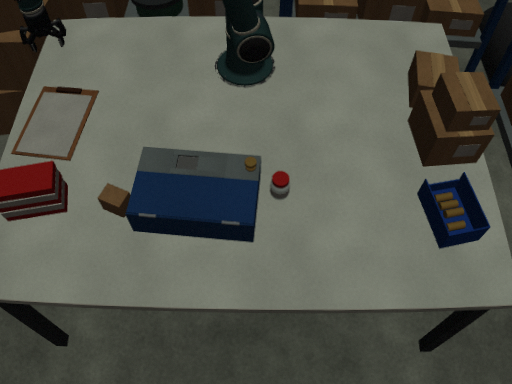

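View pics/side0.png

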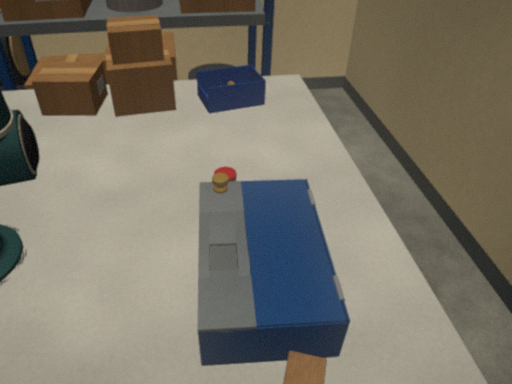

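The scene image shows the panel along the case's upper edge: knob at (250,162), a faint rectangle near (187,162) that is likely the plate, jar at (281,183) and carton at (115,198). The side image shows the same rectangle at (223,257). I'll measure both.

```bash
cat > h.py <<'E'
import numpy as np,cv2
from scipy.spatial.transform import Rotation as R
def rays(c,px):
    px=np.array(px,float).reshape(-1,1,2)
    n=cv2.undistortPoints(px,c["mtx"],np.array([c["k1"],0,0,0.]))[:,0]
    return np.c_[n[:,0],-n[:,1],-np.ones(len(n))]
def onplane(c,px,z,st=None):
    d=rays(c,px)
    if "eye" in c: e=c["eye"];M=R.from_rotvec(c["orientation"]).as_matrix()
    else:
        Rt=R.from_rotvec(st["tcp_rot"]).as_matrix();T=c["T_tool_cam"]
        M=Rt@T[:3,:3];e=st["tool_pos"]+Rt@T[:3,3]
    d=d@M.T
    return e+d*((z-e[2])/d[:,2])[:,None]
E
python3 - <<'E'
import pickle,cv2,numpy as np
from h import *
d=pickle.load(open("d0.pkl","rb"))
for n,(x0,y0,x1,y1) in {"scene":(120,140,300,245),"side":(190,165,360,370)}.items():
    im=d[n]["image"][y0:y1,x0:x1,::-1]
    f=4 if n=="scene" else 2.9
    im=cv2.resize(im,None,fx=f,fy=f,interpolation=cv2.INTER_CUBIC)
    im=cv2.convertScaleAbs(im,alpha=1.8)
    cv2.imwrite(f"pics/{n}_c.png",im)
g=d["scene"]["image"].astype(int)
print(g[162,130:266].sum(1)//3)
E
```

```text
[114 114 109 112 112 111 113 112 105  76  68  67  68  66  66  67  69  68
  69  69  69  67  66  66  65  64  65  65  66  65  62  63  63  63  62  63
  63  63  63  63  62  62  62  62  62  60  52  44  57  55  58  59  57  57
  58  57  55  56  56  56  57  58  56  60  59  59  57  63  68  68  68  67
  65  67  67  67  66  64  68  66  67  65  65  67  66  64  66  66  64  65
  65  64  63  63  63  64  63  68  68  67  68  68  68  67  68  66  68  68
  65  65  65  67  66  65  57  53  64  63  64  62  63  64  64  63  63  63
  61  62  61  61  59  87 110 108 111 110]
```

```bash
sleep 1; ls pics
```

```text
scene0.png
scene_c.png
side0.png
side_c.png
wrist0.png
```

View pics/wrist0.png

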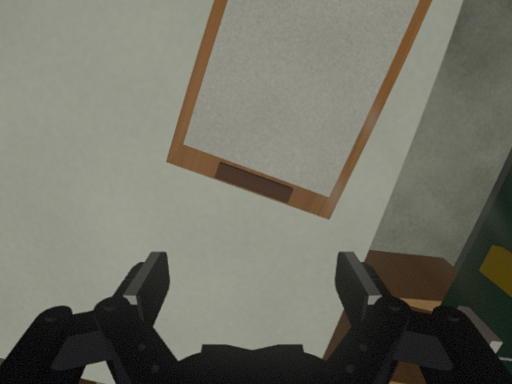

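View pics/scene_c.png

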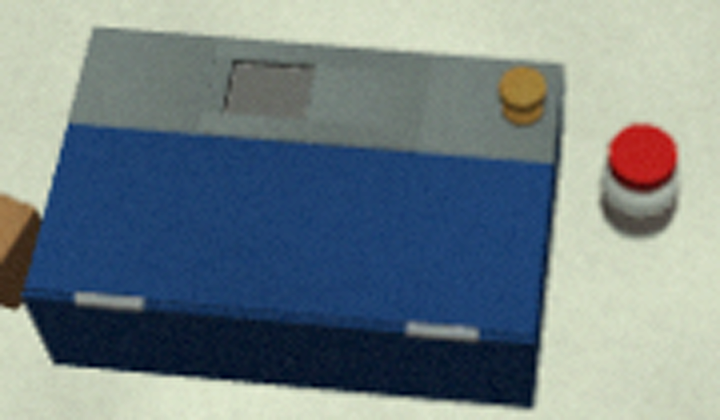

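View pics/side_c.png

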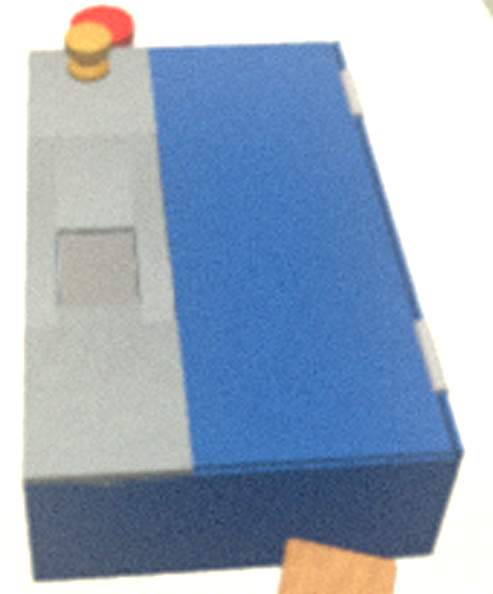

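The plate shows clearly: crop corners (230,62), (314,66), (310,118), (222,111) in the scene view, and (57,230), (136,230), (139,303), (55,300) in the side view.

Run:
```python
import pickle
from h import *
d=pickle.load(open("d0.pkl","rb"))
np.set_printoptions(precision=4,suppress=True)
def cv(p,o,f): return (np.array(p)+.5)/f+np.array(o)-.5
S=lambda p:onplane(d["scene"],cv(p,(120,140),4),.11)[:,:2]
D=lambda p:onplane(d["side"],cv(p,(190,165),2.9),.11)[:,:2]
# panel corners: (-x,-y),(-x,+y),(+x,+y),(+x,-y)
ps=S([(94,28),(564,65),(554,162),(68,124)]); pd=D([(24,478),(30,50),(150,46),(192,470)])
for p in (ps,pd):
    c=p.mean(0); y=(p[1]-p[0])+(p[2]-p[3]); yaw=np.degrees(np.arctan2(-y[0],y[1]))
    print(p.tolist(),'c',c,'len',np.linalg.norm(p[1]-p[0]),np.linalg.norm(p[2]-p[3]),'w',np.linalg.norm(p[3]-p[0]),np.linalg.norm(p[2]-p[1]),'yaw',yaw)
for q in (S([(230,62),(314,66),(310,118),(222,111)]),D([(55,302),(57,230),(136,230),(139,303)])):
    print('plate',q.mean(0),np.linalg.norm(q[1]-q[0]),np.linalg.norm(q[2]-q[1]))
k=S([(522,110)]);print('knob',k)
s=d['state'];print(R.from_rotvec(s['tcp_rot']).as_matrix())
```

```text
[[0.47197992845887016, -0.30459304998878667], [0.502376194043463, 0.06278544562630553], [0.5903382591162142, 0.05580619899110157], [0.5619713065107941, -0.31212304957859843]] c [ 0.5317 -0.1245] len 0.36863381831011843 0.36902115922150347 w 0.0903058636939311 0.08823851072778777 yaw -4.569167211170761
[[0.47423407489407265, -0.3069621004001088], [0.5053221285131879, 0.060614741232605795], [0.5962753287848784, 0.053317440509093816], [0.5630645993979883, -0.31514571451973605]] c [ 0.5347 -0.127 ] len 0.3688891453844999 0.3699568206699381 w 0.08920669046489568 0.09124546694226301 yaw -4.992554940100219
plate [ 0.528  -0.1616] 0.0652414236997724 0.047833203707511596
plate [ 0.53   -0.1627] 0.05981891138691107 0.05060607980291731
knob [[0.5444 0.0313]]
[[ 0.9723  0.2336 -0.0004]
 [ 0.2336 -0.9723  0.0022]
 [ 0.0001 -0.0023 -1.    ]]
```

Both views agree: plate middle near (0.529, -0.162), opening about 64 x 50 mm, panel yaw about -4.7°. First I close the fingers and line the tool up with the panel by turning it +0.318 about tool z, then I cross over at height.

Request:
{"op": "servo_tool", "data": {"targets": "0 0 0.106 0 0 0 0; 0 0 0.106 0 0 0 0; 0 0 0.106 0 0 0 0; 0 0 0 10 -16 0 0; 0 0 0 20 -32 0 0; 0 0 0 20 -32 0 0; 0 0 0 20 -32 0 0; 0 0 0 20 -32 0 0", "newtons": 30}}

```text
time: 0.82
tool_pos: [0.2584, -0.5211, 0.2251]
tcp_rot: [-3.132, 0.172, 0.007]
wrist_force: [1.5, 0.5, 1.3]
width: 0.001
```

Request:
{"op": "servo_tool", "data": {"targets": "0 0 0 20 -32 0 0; 0 0 0 20 -32 0 0; 0 0 0 20 -32 0 0; 0 0 0 20 -32 0 0; 0 0 0 20 -32 0 0; 0 0 0 20 -32 0 0; 0 0 0 10 -16 0 0; 0 0 0 0 0 0 0"}}

```text
time: 1.48
tool_pos: [0.4176, -0.3114, 0.2234]
tcp_rot: [-3.127, 0.167, 0.007]
wrist_force: [0.2, -0.2, -0.2]
width: -0.0
```

```bash
cat > go.py <<'E'
from workcell import bot
from h import *
import sys
np.set_printoptions(precision=4,suppress=True)
s=bot.read_state();M=R.from_rotvec(s["tcp_rot"]).as_matrix()
t=np.array([float(a) for a in sys.argv[1:4]])
yaw=np.radians(-4.7)
# desired: tool x along panel x, y along -panel y, z down
W=np.array([[np.cos(yaw),np.sin(yaw),0],[np.sin(yaw),-np.cos(yaw),0],[0,0,-1]])
print(s["time"],s["tool_pos"],"F",s["wrist_force"],"w",s["width"])
print("shift mm",M.T@(t-s["tool_pos"])*1000,"turn",R.from_matrix(M.T@W).as_rotvec())
E
python3 go.py 0.529 -0.162 0.16
```

```text
1.4833 [ 0.4176 -0.3114  0.2234] F [ 0.2343 -0.1855 -0.2295] w -0.0003535990136127793
shift mm [  95.132  -159.7904   64.5262] turn [-0.0102  0.0047 -0.0248]
```

Request:
{"op": "servo_tool", "data": {"targets": "-0.01 0.005 -0.025 19 -32 0 0; 0 0 0 19 -32 0 0; 0 0 0 19 -32 0 0; 0 0 0 19 -32 0 0; 0 0 0 15 -25 0 0; 0 0 0 10 -15 0 0; 0 0 0 0 0 0 0; 0 0 0 0 0 0 0"}}

```text
time: 2.15
tool_pos: [0.5347, -0.1503, 0.2213]
tcp_rot: [3.135, -0.129, -0.004]
wrist_force: [-0.2, -0.6, 0.7]
width: 0.003
```

```bash
python3 go.py 0.529 -0.162 0.16
python3 - <<'E'
from workcell import *
from h import *
import pickle
s=bot.read_state();c=read_camera("wrist");pickle.dump((s,c),open("w1.pkl","wb"))
cv2.imwrite("pics/w1.png",cv2.convertScaleAbs(c["image"][:,:,::-1],alpha=1.6))
E
```

```text
2.15 [ 0.5347 -0.1503  0.2213] F [-0.2423 -0.6024  0.6626] w 0.002966418814097866
shift mm [-4.5935 11.8552 61.3601] turn [ 0.0043  0.0025 -0.0005]
```

View pics/w1.png

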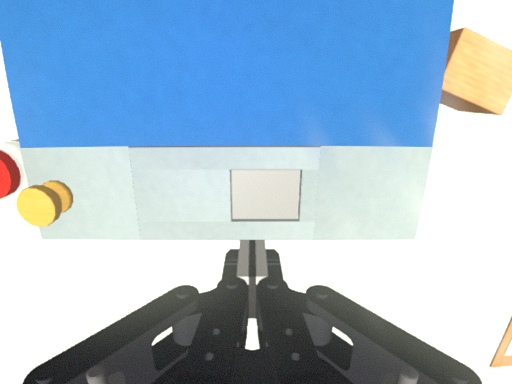

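The wrist view shows the plate plainly, corners (230,168), (300,169), (300,220), (231,221). I'll cross-check its position from those.

Run:
```python
import pickle
from h import *
np.set_printoptions(precision=4,suppress=True)
s,c=pickle.load(open("w1.pkl","rb"))
q=onplane(c,[(231,169),(299,169),(300,220),(232,221)],.11,s)
print(q.mean(0),np.linalg.norm(q[1]-q[0]),np.linalg.norm(q[2]-q[1]))
p=onplane(c,[(20,147),(433,147),(417,239),(41,239)],.11,s);print(p,p.mean(0))
```

```text
[ 0.5311 -0.1637  0.11  ] 0.05999278630825313 0.04906081913713631
[[ 0.5957  0.0523  0.11  ]
 [ 0.5638 -0.315   0.11  ]
 [ 0.4735 -0.3092  0.11  ]
 [ 0.5045  0.0612  0.11  ]] [ 0.5344 -0.1277  0.11  ]
```

All three views agree within 3 mm, so the target is (0.530, -0.163).

Request:
{"op": "servo_tool", "data": {"targets": "0.004 0.002 0 -4 13 10 0; 0 0 0 0 0 20 0; 0 0 0 0 0 20 0; 0 0 0 0 0 20 0; 0 0 0 0 0 10 0; 0 0 0 0 0 0 0; 0 0 0 0 0 0 0"}}

```text
time: 2.78
tool_pos: [0.5252, -0.1741, 0.1402]
tcp_rot: [3.134, -0.146, 0.002]
wrist_force: [0.2, 0.1, -0.1]
width: 0.003
```

```bash
python3 go.py 0.530 -0.163 0.118
```

```text
2.7833 [ 0.5252 -0.1741  0.1402] F [ 0.2147  0.114  -0.1009] w 0.0030283190970825315
shift mm [  3.7356 -11.5724  22.1956] turn [ 0.0042 -0.0012 -0.0113]
```

Request:
{"op": "servo_tool", "data": {"targets": "0.004 0 -0.011 4 -11 5 0; 0 0 0 0 0 8 0; 0 0 0 0 0 6 0; 0 0 0 0 0 0 0; 0 0 0 0 0 0 0"}}

```text
time: 3.2
tool_pos: [0.5329, -0.1642, 0.1233]
tcp_rot: [3.137, -0.129, 0.011]
wrist_force: [0.1, -0.1, 0.7]
width: 0.002
```

```bash
python3 go.py 0.530 -0.163 0.107
```

```text
3.2 [ 0.5329 -0.1642  0.1233] F [ 0.0923 -0.1253  0.6729] w 0.0016116628470617491
shift mm [-3.0971 -0.9565 16.2841] turn [ 0.0014 -0.007  -0.0002]
```

Request:
{"op": "servo_tool", "data": {"targets": "0 -0.005 0 -3 -1 5 0; 0 0 0 0 0 5 0; 0 0 0 0 0 2 0; 0 0 0 0 0 2 0; 0 0 0 0 0 1 0; 0 0 0 0 0 1 0"}}

```text
time: 3.7
tool_pos: [0.5307, -0.1627, 0.1069]
tcp_rot: [3.137, -0.127, 0.005]
wrist_force: [-1.7, 0.7, 6.2]
width: -0.001
```

```bash
python3 go.py 0.530 -0.163 0.101
```

```text
3.7 [ 0.5307 -0.1627  0.1069] F [-1.7359  0.6718  6.1798] w -0.0011339740727963575
shift mm [-0.703   0.3915  5.877 ] turn [ 0.0021 -0.0034  0.001 ]
```

The contact height of about 0.107 matches the plate face (3 mm below the panel) and the force is small. I press on in small rows.

Request:
{"op": "servo_tool", "data": {"targets": "0 0 0 0 0 2 0; 0 0 0 0 0 2 0; 0 0 0 0 0 2 0"}}

```text
time: 3.95
tool_pos: [0.5307, -0.1627, 0.1038]
tcp_rot: [3.137, -0.127, 0.004]
wrist_force: [-4.2, 1.8, 9.4]
width: -0.004
```

Request:
{"op": "servo_tool", "data": {"targets": "0 0 0 0 0 2 0; 0 0 0 0 0 2 0"}}

```text
time: 4.12
tool_pos: [0.5307, -0.1626, 0.1027]
tcp_rot: [3.137, -0.128, 0.003]
wrist_force: [-5.0, 1.9, 9.9]
width: -0.001
```

Request:
{"op": "servo_tool", "data": {"targets": "0 0 0 0 0 3 0; 0 0 0 0 0 3 0; 0 0 0 0 0 3 0"}}

```text
time: 4.37
tool_pos: [0.5308, -0.1627, 0.0998]
tcp_rot: [3.138, -0.128, 0.002]
wrist_force: [-10.5, 3.8, 27.1]
width: 0.001
```

Run:
```python
from workcell import *
import cv2
c=read_camera("side")
cv2.imwrite("pics/s2.png",c["image"][:,:,::-1])
```

```text
(no output)
```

View pics/s2.png

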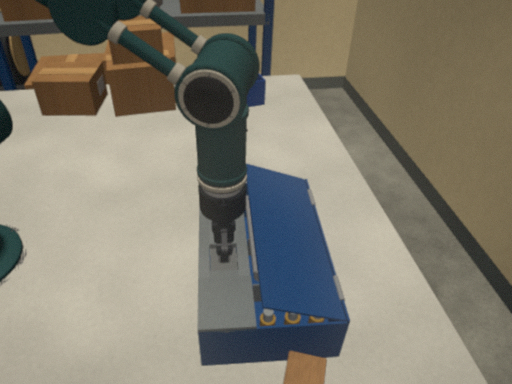

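The side view shows the cover sprung open, with its near edge raised along (250,200)–(262,300) and the inside visible at (290,318). The plate bottomed at 7 mm with 27 N. Next I retract straight up.

Request:
{"op": "servo_tool", "data": {"targets": "0 0 0 0 0 -4 0; 0 0 0 0 0 -8 0; 0 0 0 0 0 -15 0; 0 0 0 0 0 -25 0; 0 0 0 0 0 -30 0; 0 0 0 0 0 -30 0; 0 0 0 0 0 -15 0; 0 0 0 0 0 0 0"}}

```text
time: 5.08
tool_pos: [0.5301, -0.1627, 0.2345]
tcp_rot: [3.138, -0.129, 0.002]
wrist_force: [0.8, -0.6, 0.4]
width: 0.001
```

Request:
{"op": "servo_tool", "data": {"targets": "0 0 0 0 0 -5 0; 0 0 0 0 0 0 0; 0 0 0 0 0 0 0; 0 0 0 0 0 0 0"}}

```text
time: 5.42
tool_pos: [0.5295, -0.1626, 0.238]
tcp_rot: [3.138, -0.129, 0.0]
wrist_force: [0.2, 0.9, -0.3]
width: -0.001
```

Run:
```python
from workcell import *
import cv2,numpy as np
print(bot.read_state())
a=[]
for n in ("side","scene"):
    c=read_camera(n);a.append(c["image"][:,:,::-1])
    cv2.imwrite(f"pics/{n}3.png",cv2.convertScaleAbs(a[-1],alpha=1.5))
c=read_camera("wrist");cv2.imwrite("pics/w3.png",cv2.convertScaleAbs(c["image"][:,:,::-1],alpha=1.5))
```

```text
{'time': 5.4167, 'q': array([-3.42265084e-01,  3.05686530e-02,  1.85730229e+00, -9.56383321e-04,
        1.25318543e+00,  1.31085499e+00]), 'joint_vel': array([ 1.77258504e-05,  1.33151831e-02,  2.32861812e-02, -1.85653351e-03,
       -4.92716652e-03, -1.26618872e-03]), 'joint_torque': array([ 4.40642762e-03, -3.85553098e+01, -3.67030478e+01, -4.84472213e-03,
        1.73466210e-02, -4.18272606e-06]), 'tool_pos': array([ 0.52952805, -0.16256634,  0.23799622]), 'tcp_rot': array([ 3.13792493e+00, -1.28766837e-01,  3.81072791e-04]), 'wrist_force': array([ 0.22236403,  0.90151814, -0.27240989]), 'torque': array([-3.13048795e-02,  3.20744427e-05, -1.00337270e-02]), 'width': -0.0005250668044807491}
```

View pics/side3.png

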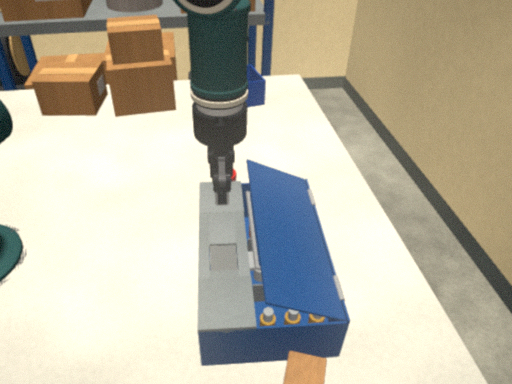

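View pics/scene3.png

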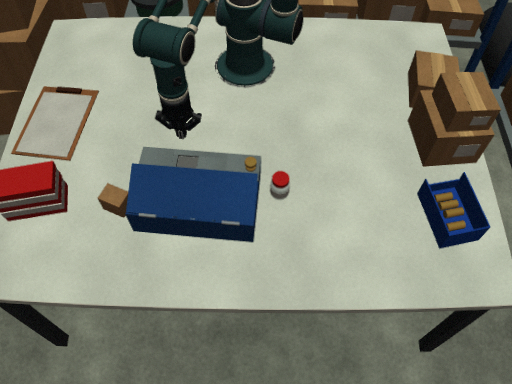

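View pics/w3.png

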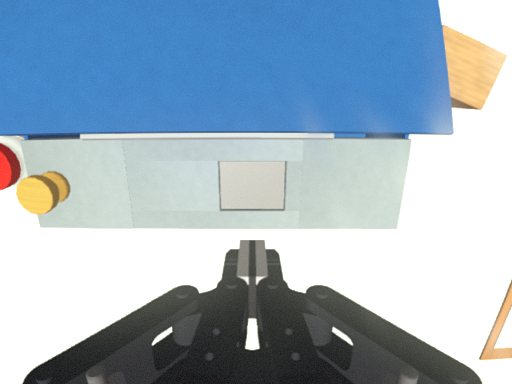

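The cover stands open, the fingers are clear of everything with no force on the wrist, and the plate looks back at rest. The knob (250,162), jar (281,183) and carton (115,198) are where they were. I'm handing it in.

```bash
python3 -c "
from workcell import finish_job
print(finish_job())"
```

```text
the job is handed in; nothing more can be done
None
```

The catch plate is pressed and released, and the cover sprang open by itself. I handed the job in at about 5.5 s of robot time.

- **Finding the plate:** I found it in the images at about (0.530, -0.163), and all three cameras agreed within about 3 mm. I did not feel across the panel. The only check by touch was the first contact, at z ≈ 0.107, which is the depth of the plate's face.
- **Pressing:** With the fingers shut, I pushed the plate in about 7 mm, judged by the tool height. The highest wrist reading was 27 N upwards, about 29 N in all. I then drew straight up to z = 0.238.
- **Last checks:** The side, scene and wrist pictures show the cover standing open and the fingers clear of everything, with the wrist force near zero. By eye, the plate is back up and the knob, jar and carton are where they were.
- **Not measured:** I did not measure the cover angle or how fully the plate returned; both are judged from the pictures. No check failed. The only disagreement was the plate's length along the panel: the side and wrist views gave 60 mm against the stated 64 mm, and the scene view gave 65 mm.

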